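Fill the staining tray

TASK

Gather the four staining bottles into the steel tray, each standing upright in the holder of its own colour: the larger brown bottle in the brown holder, the small blue-capped bottle in the blue one, the green-capped bottle in the green one and the all-white bottle in the white one. Set each bottle down on the floor of its holder without dropping it or tipping any bottle over. Leave the small brown dropper bottle and the blue-lidded strip canister standing where they are.

Things in the scene. Friction and masses are not known exactly. Their poses are not given: they have to be found in the camera images.
- bottle_stain: Brown bottle with a black straight screw cap (the larger of the two brown bottles); 44 mm diameter, 105 mm tall, round. Body 44 mm thick from the bottom to 80 mm; the cap, 24 mm thick, runs from there to the top at 105 mm and is easily gripped from above. Weighs 110 g or so. Stands upright; origin at the centre of its underside, z up
- bottle_diluent: Small white bottle with a blue screw cap and a blue band; 38 mm diameter, 82 mm tall, round. Body 38 mm thick from the bottom to 62 mm; the cap, 21 mm thick, runs from there to the top at 82 mm and is easily gripped from above. Weighs 70 g or so. Stands upright; origin at the centre of its underside, z up
- bottle_rinse: White bottle with a green screw cap and a green band; 50 mm diameter, 125 mm tall, round. Body 50 mm thick from the bottom to 95 mm; the cap, 27 mm thick, runs from there to the top at 125 mm and is easily gripped from above. Weighs 140 g or so. Stands upright; origin at the centre of its underside, z up
- alcohol_bottle: All-white bottle with a white cap, the tallest; 52 mm diameter, 150 mm tall, round. Body 52 mm thick from the bottom to 114 mm; the cap, 29 mm thick, runs from there to the top at 150 mm and is easily gripped from above. Weighs 200 g or so. Stands upright; origin at the centre of its underside, z up
- bottle_oil: Look-alike, to be left alone: the small brown dropper bottle with a pointed black teat, 27 mm diameter, 69 mm tall. Origin at the centre of its underside, z up
- strip_canister: Look-alike, to be left alone: wide white canister of test strips with a blue lid as wide as itself, about 45 mm diameter, 100 mm tall, coloured squares on its side. Origin at the centre of its underside, z up
- holder_brown: Brown round holder for the larger brown bottle: low open cup, bore 60 mm, wall 3 mm, 22 mm high, inner floor 3 mm above its underside. Origin: centre of its underside, z up. Fixed in a fixed steel tray (201 x 281 mm, rim 51 mm above the worktop) that carries the four holders 2 by 2, 80 mm apart across and 120 mm along it
- holder_blue: Blue round holder for the small white bottle with the blue cap: low open cup, bore 54 mm, wall 3 mm, 22 mm high, inner floor 3 mm above its underside. Origin: centre of its underside, z up. Fixed in a fixed steel tray (201 x 281 mm, rim 51 mm above the worktop) that carries the four holders 2 by 2, 80 mm apart across and 120 mm along it
- holder_green: Green round holder for the white bottle with the green cap: low open cup, bore 66 mm, wall 3 mm, 22 mm high, inner floor 3 mm above its underside. Origin: centre of its underside, z up. Fixed in a fixed steel tray (201 x 281 mm, rim 51 mm above the worktop) that carries the four holders 2 by 2, 80 mm apart across and 120 mm along it
- holder_white: White round holder for the all-white bottle: low open cup, bore 68 mm, wall 3 mm, 22 mm high, inner floor 3 mm above its underside. Origin: centre of its underside, z up. Fixed in a fixed steel tray (201 x 281 mm, rim 51 mm above the worktop) that carries the four holders 2 by 2, 80 mm apart across and 120 mm along it

How it is judged:
At the end, for the whole second after the job is handed in: All four bottles stand in the holders of their colours, upright within 6 degrees, within 12 mm of the holder's centre, bottom less than 8 mm above the holder's underside, released and at rest; the dropper bottle and the strip canister stand upright within 40 mm of where they were (horizontal distance between bottle_stain and holder_brown below 0.012 m and z of bottle_stain in the frame of holder_brown below 0.008 m and angle between each of bottle_stain, bottle_diluent, bottle_rinse, alcohol_bottle, bottle_oil, strip_canister's own z axis and vertical below 0.1 rad and linear speed of each of bottle_stain, bottle_diluent, bottle_rinse, alcohol_bottle below 0.02 m/s and horizontal distance between bottle_diluent and holder_blue below 0.012 m and z of bottle_diluent in the frame of holder_blue below 0.008 m and horizontal distance between bottle_rinse and holder_green below 0.012 m and z of bottle_rinse in the frame of holder_green below 0.008 m and horizontal distance between alcohol_bottle and holder_white below 0.012 m and z of alcohol_bottle in the frame of holder_white below 0.008 m and distance of each of bottle_oil, strip_canister from where it was at the start of the episode below 0.04 m); the robot touches nothing.
It fails at once if a bottle is tipped over (more than 45 degrees) (angle between any of bottle_stain, bottle_diluent, bottle_rinse, alcohol_bottle's own z axis and vertical above 0.785 rad).
It fails at once if a bottle is dropped or thrown (faster than 0.7 m/s out of the fingers) ((contact force between the fingers and bottle_stain below 0.05 N and linear speed of bottle_stain above 0.7 m/s) or (contact force between the fingers and bottle_diluent below 0.05 N and linear speed of bottle_diluent above 0.7 m/s) or (contact force between the fingers and bottle_rinse below 0.05 N and linear speed of bottle_rinse above 0.7 m/s) or (contact force between the fingers and alcohol_bottle below 0.05 N and linear speed of alcohol_bottle above 0.7 m/s)).
It fails at once if the dropper bottle or the strip canister is moved more than 40 mm (distance of any of bottle_oil, strip_canister from where it was at the start of the episode above 0.04 m).
It fails at once if the dropper bottle or the strip canister is knocked over (angle between any of bottle_oil, strip_canister's own z axis and vertical above 0.5 rad).
It also fails if it takes over 104 s, if anything falls off the work surface, if the arm or the gripper's body presses on something with over 40 N, if the wrist force passes 120 N, or if a joint passes its speed limit or range.

ROBOT

A 6-joint arm with a two-finger parallel gripper is mounted at the origin on a cart in front of the work surface, level with it; the furniture and walls round the work are solid. World frame = base frame: x ahead of the robot, y to its left, z up, the work surface at z = 0. Lengths are in m, angles in rad, forces in N, time in s.
With the tool pointing down it reaches from about 0.275 to 0.85 m from the base axis. Payload 5.2 kg.
Tool frame: the origin (TCP) lies midway between the tips of the shut fingers; the grasp point (between the pads) lies 19 mm behind it; z points along the fingers, y is the line along which they close (so a half turn about z gives the same grasp; the last joint's range is limited). The gripper opens to 85 mm and grips with 20 to 120 N. Pads are 22 mm wide; open, the fingers measure 114 mm over their backs; the gripper's body (76 mm by 85 mm) begins 54 mm behind the grasp point. The pads swing forward as they close: fully open they stand 13 mm farther back than shut.
Start: joints at [-1.523, 0.259, 1.535, -0, 1.348, -0.203], TCP at [0.137, -0.533, 0.231] pointing down, gripper open.
Joint ranges: [-3.14, 3.14], [-0.91, 2.08], [0.19, 2.58], [-1.22, 4.36], [0.22, 2.71], [-3.12, 3.12]. Speed limits (rad/s): [2.57, 2.57, 3.14, 3.14, 3.14, 3.14].

INTERFACE

Orientations are given as a unit quaternion [w, x, y, z].
In Python, from plant import observe, read_camera, hand_in gives the robot as it stands.
- The arm moves only by the tool send_rows, never from a script. Its argument "motion" is a list of rows, each an object with "travel": the shift along the tool's x, y, z in units of 0.3 m (1.0 is 0.3 m), a list of three; "angular": the turn, a rotation vector about the tool's x, y, z in units of 180 degrees (1.0 is 180 degrees), a list of three. In form: [{"travel": [dx, dy, dz], "angular": [rx, ry, rz]}, ...]. A call has 1 to 20 rows; each row is the pose to reach, as a shift and turn from the pose commanded when the call began, along the tool's axes at that moment, turning the shorter way round; what a row does not reach only later rows make up. A row lasts 1/12 s, in which the tool goes at most 41.7 mm and 7.16 degrees, less where a joint would pass 70% of its speed; a pose out of reach is approached as far as the arm can. A call with a number of a shift or a turn outside -1 to 1 is refused whole. A call with a gripper value outside its range is refused whole. "gripper" is the opening, from -1 (shut) to 1 (fully open), set as the call begins (left out, the last holds). The fingers move at their own pace and stop on an object; the grip force is fixed at half the most. Time passes only in rows, so rows that repeat a pose let the fingers close. It gives the time, the measured TCP pose, the force, the opening and the grip force at its end, in the units of the state.
- observe(): the state, without advancing time (a new reading comes with each control period).
- read_camera(name): name is "scene" or "top" or "wrist"; returns a dict with "pixels" (384x512x3 uint8, red, green, blue), "range_z" (384x512 float32, m along the optical axis (not along the pixel's ray), 0 where there is no reading), "fx", "fy", "cx", "cy" (pixels), "world_from_camera" (4x4, takes a point from camera to world coordinates). Camera axes: x right, y up, looking along -z (the intrinsics and any distortion apply to the point x, -y, -z); pixel columns grow to the right and rows downward; lengths in m; the calibration is good to about 2 mm. The wrist camera is an equidistant fisheye: a pixel r from the principal point sees the ray r / f radians off the axis. A picture is of the moment at which its call begins.
- hand_in(): hands the job in; it is judged then, once.
The state is a dict: "time": time; "joint_positions": joint angles; "qd": joint speeds; "tau": joint torques, N m; "tcp_pos": TCP position; "ee_rot": TCP orientation; "contact_force": force on the tool from outside, world axes, zero at the start; "torque": the same for the moment, N m; "finger_gap": finger opening in m; "grip_force": force on a finger pad.
Only numpy, scipy, OpenCV 4.12 (cv2) and the standard library are available. Lean on these libraries where they do the work, as an engineer would, in place of code of your own. Each camera call takes 0.05 s, during which the arm holds its last target. There are 200 camera calls.

## Working session

There is one attempt and no reset: what is moved stays moved. The work goes in short steps, Python scripts to look and compute and a tool call to move; the robot and the scene stay as the last step left them, time stands still between calls to the robot, and variables do not carry over. Pictures are saved under pics/ and viewed, at most 14 in all, crops included, and the job is handed in when it is done.

Besides the shell and the picture viewer there is one more tool, called after "Call:" as name([rows], argument=value, ...), one row to a line, values as JSON. send_rows: Moves the arm, as the interface text tells. Shifts and turns lie within -1 to 1; 1 stands for 0.3 m of shift or 180 degrees of turn. Its arguments: {"type":"object","properties":{"motion":{"type":"array","items":{"type":"object","properties":{"travel":{"type":"array","items":{"type":"number"}},"angular":{"type":"array","items":{"type":"number"}}}}},"gripper":{"type":"number"}},"required":["motion"]}

```bash
mkdir -p pics; ls; cat > h.py <<'E'
import numpy as np, cv2
from plant import observe, read_camera, hand_in
def cloud(c):
    h,w=c["range_z"].shape
    v,u=np.mgrid[0:h,0:w]
    z=c["range_z"]
    P=np.stack([(u-c["cx"])/c["fx"]*z,-(v-c["cy"])/c["fy"]*z,-z],-1)
    T=np.array(c["world_from_camera"])
    W=P@T[:3,:3].T+T[:3,3]
    W[z<=0]=np.nan
    return W
E
python3 - <<'E'
from h import *
o=observe();print(o)
for n in("scene","top"):
    c=read_camera(n)
    cv2.imwrite(f"pics/{n}0.png",c["pixels"][:,:,::-1]);np.savez(f"{n}0.npz",**c)
    print(n,c["fx"],c["fy"],c["cx"],c["cy"],np.round(c["world_from_camera"],3).tolist(),[k for k in c])
E
```

```text
pics
{'time': 0.0, 'joint_positions': array([-1.52280868e+00,  2.59341366e-01,  1.53608592e+00,  6.52018216e-06,
        1.34798864e+00, -2.02845422e-01]), 'qd': array([ 0.00111331,  0.0002637 ,  0.0006955 , -0.00265108, -0.00092798,
       -0.00116393]), 'tau': array([ 6.64029485e-04, -4.46026433e+01, -2.90560716e+01, -1.98118096e-04,
        1.19569097e-02,  1.05948811e-05]), 'tcp_pos': array([ 0.13649118, -0.53225372,  0.23047443]), 'ee_rot': array([-9.08662172e-04,  9.92145328e-01,  1.25087238e-01,  7.36860398e-05]), 'contact_force': array([-0.1993459 ,  0.57274449, -0.09723775]), 'torque': array([0.01299142, 0.00225859, 0.02222298]), 'grip_force': 0.0, 'finger_gap': 0.08578493053066594}
scene 466.8314968865842 466.8314968865842 254.67759231928815 189.8449152652683 [[0.801, 0.27, -0.534, -0.222], [-0.598, 0.346, -0.723, -0.985], [-0.01, 0.898, 0.439, 0.637], [0.0, 0.0, 0.0, 1.0]] ['pixels', 'range_z', 'fx', 'fy', 'cx', 'cy', 'world_from_camera']
top 372.59168684133954 372.59168684133954 253.60306952124157 189.9144276236136 [[0.019, 0.991, -0.129, 0.373], [-1.0, 0.02, 0.007, -0.025], [0.01, 0.129, 0.992, 1.083], [0.0, 0.0, 0.0, 1.0]] ['pixels', 'range_z', 'fx', 'fy', 'cx', 'cy', 'world_from_camera']
```

View pics/scene0.png

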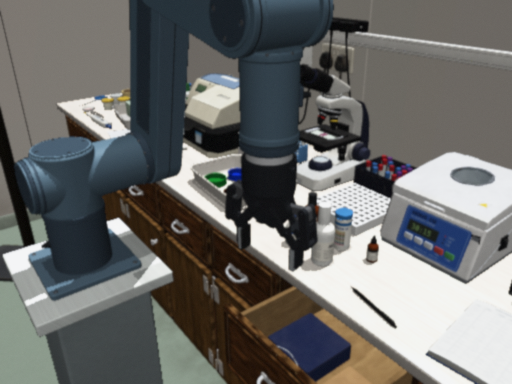

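View pics/top0.png

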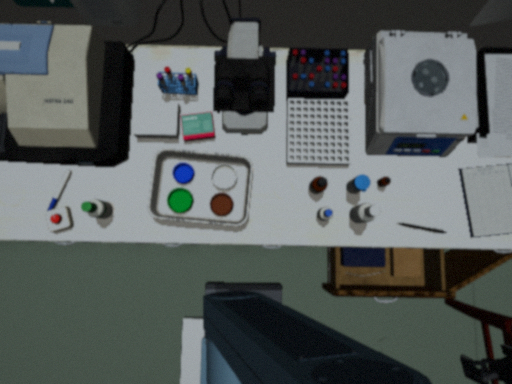

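The scene view shows the canister (343,220), alcohol bottle (322,240) and dropper (372,250), with the arm hiding the rest. The top view shows:

- **Holders:** blue (183,173), white (223,177), green (180,201), brown (221,204).
- **Bottles:** stain (318,185), diluent (325,214), alcohol (367,212), rinse (93,208).
- **Leave alone:** canister (361,183), dropper (383,182).

```bash
python3 - <<'E'
from h import *
c=dict(np.load("top0.npz"));W=cloud(c)
K=dict(stain=(318,185,.105),dil=(325,214,.082),alc=(367,212,.150),rinse=(90,207,.125),can=(361,183,.1),oil=(383,182,.069))
for n,(u,v,h) in K.items():
    R=W[v-22:v+23,u-24:u+25].reshape(-1,3);z=R[:,2]
    zz=z[(z>.03)&(z<.2)];
    top=R[(z>h-.010)&(z<h+.015)]
    # circle of top
    o=""
    if len(top)>4:
        (cx,cy),r=cv2.minEnclosingCircle(top[:,:2].astype(np.float32)); o=np.round([cx,cy,r,np.median(top[:,2])],4)
    print(n,"zmax",np.sort(zz)[-5:].round(3),"n",len(top),top[:,:2].mean(0).round(4),o)
hsv=cv2.cvtColor(c["pixels"],cv2.COLOR_RGB2HSV)
def ray(u,v,zp):
    T=c["world_from_camera"];d=T[:3,:3]@[(u-c["cx"])/c["fx"],-(v-c["cy"])/c["fy"],-1];t=(zp-T[2,3])/d[2];return T[:3,3]+t*d
for n,(u,v) in dict(blue=(183,173),white=(223,177),green=(180,201),brown=(221,204)).items():
    R=W[v-20:v+21,u-20:u+21]
    print(n,"floor z",np.median(R[18:23,18:23,2]).round(4),"pt",W[v,u].round(3))
    S=hsv[v-20:v+21,u-20:u+21,1]>110
    ys,xs=np.nonzero(S)
    if len(xs)>50:
        m,nc=cv2.connectedComponents(S.astype(np.uint8));lab=np.bincount(nc.ravel())[1:].argmax()+1
        ys,xs=np.nonzero(nc==lab);(a,b),r=cv2.minEnclosingCircle(np.stack([xs,ys],1).astype(np.float32))
        print("  circ",a+u-20,b+v-20,r, ray(a+u-20,b+v-20,.024).round(4))
# table, tray rim
print("table",W[220,290],W[160,230])
R=W[145:235,143:260].reshape(-1,3);rim=R[(R[:,2]>.042)&(R[:,2]<.065)]
print("rim",len(rim),cv2.minAreaRect(rim[:,:2].astype(np.float32)),np.median(rim[:,2]))
big=cv2.resize(c["pixels"][140:240,140:400],None,fx=3,fy=3,interpolation=2)
cv2.imwrite("pics/c1.png",big[:,:,::-1])
E
```

```text
stain zmax [0.108 0.108 0.109 0.11  0.11 ] n 67 [ 0.5281 -0.2139] [ 0.5285 -0.2142  0.0116  0.1056]
dil zmax [0.086 0.086 0.087 0.087 0.088] n 47 [ 0.4473 -0.2335] [ 0.4472 -0.2339  0.0097  0.0829]
alc zmax [0.154 0.154 0.155 0.155 0.155] n 108 [ 0.4497 -0.3348] [ 0.45   -0.3365  0.0146  0.1505]
rinse zmax [0.129 0.129 0.13  0.13  0.131] n 99 [0.4474 0.3966] [0.4477 0.3977 0.0136 0.126 ]
can zmax [0.149 0.15  0.15  0.152 0.152] n 242 [ 0.5226 -0.3226] [ 0.5083 -0.3284  0.0438  0.0994]
oil zmax [0.104 0.104 0.104 0.104 0.105] n 15 [ 0.5275 -0.3778] [ 0.5084 -0.3641  0.057   0.066 ]
blue floor z 0.0066 pt [0.559 0.174 0.007]
  circ 183.0 172.64705848693848 10.401225090026855 [0.5567 0.1713 0.024 ]
white floor z 0.0071 pt [0.549 0.057 0.006]
green floor z 0.0068 pt [0.476 0.18  0.007]
  circ 179.7702693939209 200.08108139038086 12.405630111694336 [0.4772 0.1771 0.024 ]
brown floor z 0.0074 pt [0.47  0.061 0.008]
  circ 221.2407398223877 204.2407398223877 10.483120918273926 [0.4677 0.0585 0.024 ]
table [ 0.42791509 -0.1404054   0.00074086] [0.59837298 0.03759618 0.01608745]
rim 983 ((0.5156222581863403, 0.11672147363424301), (0.28083336353302, 0.20148633420467377), 85.78121948242188) 0.05028240826072605
```

View pics/c1.png

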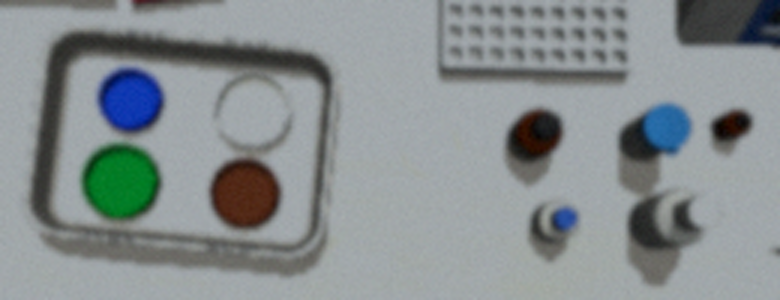

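The measured heights (0.105, 0.083, 0.150, 0.126) match the given ones. The rim is at 0.050 m and 281 x 201 mm, which also matches. The crop shows the same layout, with the white holder ring at full-image pixel (224,177). I'll move toward the bottle group and square up the tool yaw.

Call:
send_rows([
  {"travel": [0.1, -0.04, -0.03], "angular": [0, 0, 0.02]},
  {"travel": [0.2, -0.08, -0.067], "angular": [0, 0, 0.04]},
  {"travel": [0.3, -0.12, -0.1], "angular": [0, 0, 0.06]},
  {"travel": [0.4, -0.16, -0.1], "angular": [0, 0, 0.0798]},
  {"travel": [0.5, -0.2, -0.1], "angular": [0, 0, 0.0798]},
  {"travel": [0.6, -0.24, -0.1], "angular": [0, 0, 0.0798]},
  {"travel": [0.7, -0.29, -0.1], "angular": [0, 0, 0.0798]},
  {"travel": [0.77, -0.319, -0.1], "angular": [0, 0, 0.0798]},
  {"travel": [0.77, -0.319, -0.1], "angular": [0, 0, 0.0798]},
  {"travel": [0.77, -0.319, -0.1], "angular": [0, 0, 0.0798]},
])

```text
time: 0.93
tcp_pos: [0.3372, -0.3818, 0.261]
ee_rot: [-0.0, 1.0, 0.002, -0.0]
contact_force: [0.4, -1.6, 0.6]
finger_gap: 0.0855
grip_force: 0.0
```

```bash
python3 - <<'E'
from h import *
o=observe();print(o["time"],o["tcp_pos"],o["ee_rot"],o["joint_positions"])
for n in ("wrist","scene"):
    c=read_camera(n);np.savez(n+"1.npz",**c)
    cv2.imwrite(f"pics/{n}1.png",c["pixels"][:,:,::-1])
    if n=="wrist":print(c["fx"],c["cx"],c["cy"],np.round(c["world_from_camera"],3).tolist())
E
```

```text
0.9333 [ 0.33720027 -0.38180477  0.26102095] [-2.06271630e-04  9.99998789e-01  1.51682385e-03 -2.79054725e-04] [-1.06641600e+00  1.66460383e-01  1.57948062e+00 -2.94675060e-04
  1.39628210e+00  5.01397933e-01]
297.3186396354542 249.63248975043982 196.1029007623347 [[0.002, 0.95, 0.312, 0.416], [-1.0, 0.003, -0.001, -0.38], [-0.002, -0.312, 0.95, 0.405], [0.0, 0.0, 0.0, 1.0]]
```

View pics/wrist1.png

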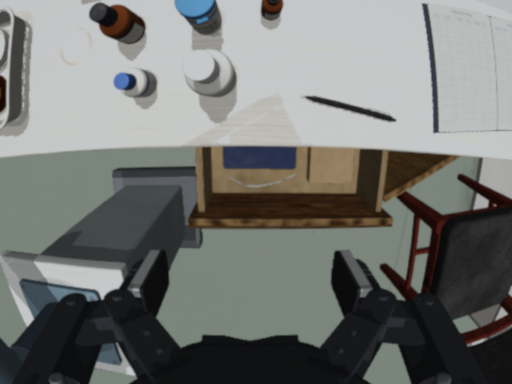

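The wrist view shows the cap centres: diluent (124,81), alcohol (203,66) and stain (101,14). The canister is at (197,8) and the dropper at (272,5). Next I triangulate the caps against the top view.

```bash
cat >> h.py <<'E'
def ray(c,u,v,fish=False):
    x,y=(u-c["cx"])/c["fx"],(v-c["cy"])/c["fy"]
    if fish:
        r=np.hypot(x,y);s=np.sin(r)/r;d=np.array([x*s,-y*s,-np.cos(r)])
    else: d=np.array([x,-y,-1.])
    T=c["world_from_camera"];d=T[:3,:3]@d;return T[:3,3],d/np.linalg.norm(d)
def onplane(o,d,z): return o+d*(z-o[2])/d[2]
def tri(a,b):
    (o1,d1),(o2,d2)=a,b
    t=np.linalg.lstsq(np.stack([d1,-d2],1),o2-o1,rcond=None)[0]
    p,q=o1+t[0]*d1,o2+t[1]*d2
    return (p+q)/2,np.linalg.norm(p-q)
E
python3 - <<'E'
from h import *
w=dict(np.load("wrist1.npz"));t=dict(np.load("top0.npz"))
from_depth=dict(stain=(.5283,-.2140,.105),dil=(.4473,-.2337,.082),alc=(.4499,-.3358,.150))
px=dict(stain=(101,14),dil=(124,81),alc=(203,66))
T=np.linalg.inv(t["world_from_camera"])
for n,p in from_depth.items():
    q=T@[*p,1];ut,vt=t["cx"]-t["fx"]*q[0]/q[2],t["cy"]+t["fy"]*q[1]/q[2]
    P,e=tri(ray(w,*px[n],True),ray(t,ut,vt))
    print(n,(round(ut,1),round(vt,1)),"wristplane",onplane(*ray(w,*px[n],True),p[2]).round(4),"tri",P.round(4),"gap",round(e,4))
E
```

```text
stain (np.float64(322.1), np.float64(180.8)) wristplane [ 0.5246 -0.2182  0.105 ] tri [ 0.5282 -0.2149  0.0985] gap 0.0024
dil (np.float64(327.8), np.float64(212.0)) wristplane [ 0.4464 -0.2374  0.082 ] tri [ 0.4473 -0.2349  0.0762] gap 0.0008
alc (np.float64(373.9), np.float64(209.9)) wristplane [ 0.448 -0.34   0.15 ] tri [ 0.4498 -0.3387  0.1411] gap 0.0016
```

Call:
send_rows([
  {"travel": [0.06, -0.03, 0]},
  {"travel": [0.16, -0.07, 0]},
  {"travel": [0.27, -0.11, 0]},
  {"travel": [0.35, -0.14, 0]},
  {"travel": [0.373, -0.148, 0.03]},
  {"travel": [0.373, -0.148, 0.1]},
  {"travel": [0.373, -0.148, 0.2]},
  {"travel": [0.373, -0.148, 0.3]},
  {"travel": [0.373, -0.148, 0.38]},
  {"travel": [0.373, -0.148, 0.44]},
  {"travel": [0.373, -0.148, 0.47]},
  {"travel": [0.373, -0.148, 0.48]},
  {"travel": [0.373, -0.148, 0.48]},
  {"travel": [0.373, -0.148, 0.48]},
])

```text
invalid input
```

```bash
python3 - <<'E'
from h import *
o=observe();print(o["time"],o["tcp_pos"],o["contact_force"])
c=read_camera("wrist");cv2.imwrite("pics/wrist2.png",c["pixels"][:,:,::-1])
E
```

```text
1.0333 [ 0.33606833 -0.38305024  0.2610528 ] [-0.10832644 -0.00951009  0.68764883]
```

View pics/wrist2.png

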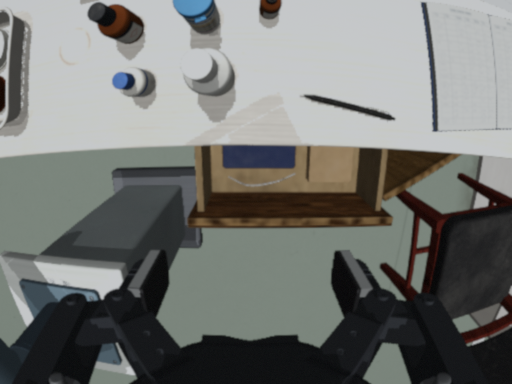

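The call was refused because `angular` was missing, and the picture is unchanged. I'll resend with it.

Call:
send_rows([
  {"travel": [0.06, -0.03, 0], "angular": [0, 0, 0]},
  {"travel": [0.16, -0.07, 0], "angular": [0, 0, 0]},
  {"travel": [0.27, -0.11, 0], "angular": [0, 0, 0]},
  {"travel": [0.35, -0.14, 0], "angular": [0, 0, 0]},
  {"travel": [0.376, -0.152, 0.03], "angular": [0, 0, 0]},
  {"travel": [0.376, -0.152, 0.1], "angular": [0, 0, 0]},
  {"travel": [0.376, -0.152, 0.2], "angular": [0, 0, 0]},
  {"travel": [0.376, -0.152, 0.3], "angular": [0, 0, 0]},
  {"travel": [0.376, -0.152, 0.38], "angular": [0, 0, 0]},
  {"travel": [0.376, -0.152, 0.44], "angular": [0, 0, 0]},
  {"travel": [0.376, -0.152, 0.47], "angular": [0, 0, 0]},
  {"travel": [0.376, -0.152, 0.48], "angular": [0, 0, 0]},
  {"travel": [0.376, -0.152, 0.48], "angular": [0, 0, 0]},
  {"travel": [0.376, -0.152, 0.48], "angular": [0, 0, 0]},
])

```text
time: 2.25
tcp_pos: [0.4495, -0.3382, 0.1183]
ee_rot: [0.001, 1.0, -0.0, 0.0]
contact_force: [-0.0, 0.3, -0.0]
finger_gap: 0.0851
grip_force: 0.0
```

```bash
python3 - <<'E'
from h import *
o=observe();print(o["time"],o["tcp_pos"],o["contact_force"])
c=read_camera("wrist");cv2.imwrite("pics/wrist3.png",c["pixels"][:,:,::-1])
E
```

```text
2.25 [ 0.44946461 -0.33818288  0.11827449] [-0.00651761  0.27377825 -0.00033108]
```

View pics/wrist3.png

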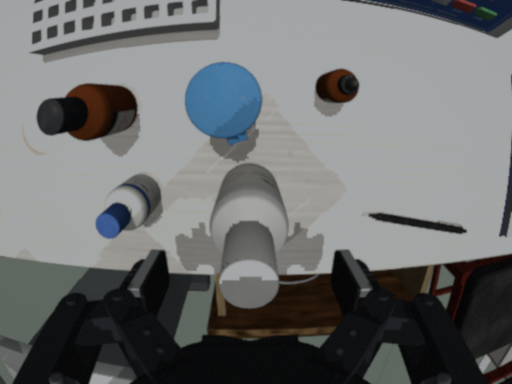

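The alcohol cap, at (249,285), sits centred between the fingers at about 165 and 335. I'll close on it.

Call:
send_rows([
  {"travel": [0, 0, 0], "angular": [0, 0, 0]},
  {"travel": [0, 0, 0], "angular": [0, 0, 0]},
  {"travel": [0, 0, 0], "angular": [0, 0, 0]},
  {"travel": [0, 0, 0], "angular": [0, 0, 0]},
  {"travel": [0, 0, 0], "angular": [0, 0, 0]},
  {"travel": [0, 0, 0], "angular": [0, 0, 0]},
  {"travel": [0, 0, 0], "angular": [0, 0, 0]},
  {"travel": [0, 0, 0], "angular": [0, 0, 0]},
  {"travel": [0, 0, 0], "angular": [0, 0, 0]},
  {"travel": [0, 0, 0], "angular": [0, 0, 0]},
], gripper=-1)

```text
time: 3.13
tcp_pos: [0.4497, -0.3375, 0.1178]
ee_rot: [0.0, 1.0, 0.0, 0.0]
contact_force: [1.0, 0.8, 6.7]
finger_gap: 0.0273
grip_force: 59.4
```

Call:
send_rows([
  {"travel": [0, 0, -0.03], "angular": [0, 0, 0]},
  {"travel": [0, 0, -0.09], "angular": [0, 0, 0]},
  {"travel": [0, 0, -0.17], "angular": [0, 0, 0]},
  {"travel": [0, 0, -0.26], "angular": [0, 0, 0]},
  {"travel": [0, 0, -0.35], "angular": [0, 0, 0]},
  {"travel": [0.01, -0.02, -0.44], "angular": [0, 0, 0]},
  {"travel": [0.02, -0.06, -0.52], "angular": [0, 0, 0]},
  {"travel": [0.04, -0.12, -0.57], "angular": [0, 0, 0]},
  {"travel": [0.06, -0.2, -0.6], "angular": [0, 0, 0]},
  {"travel": [0.08, -0.28, -0.6], "angular": [0, 0, 0]},
  {"travel": [0.1, -0.36, -0.6], "angular": [0, 0, 0]},
  {"travel": [0.12, -0.44, -0.6], "angular": [0, 0, 0]},
  {"travel": [0.14, -0.52, -0.6], "angular": [0, 0, 0]},
  {"travel": [0.16, -0.6, -0.6], "angular": [0, 0, 0]},
  {"travel": [0.18, -0.68, -0.6], "angular": [0, 0, 0]},
  {"travel": [0.2, -0.76, -0.6], "angular": [0, 0, 0]},
  {"travel": [0.22, -0.83, -0.6], "angular": [0, 0, 0]},
  {"travel": [0.23, -0.88, -0.6], "angular": [0, 0, 0]},
  {"travel": [0.238, -0.9, -0.6], "angular": [0, 0, 0]},
  {"travel": [0.238, -0.9, -0.6], "angular": [0, 0, 0]},
])

```text
time: 4.8
tcp_pos: [0.5205, -0.0658, 0.297]
ee_rot: [-0.0, 1.0, 0.001, -0.001]
contact_force: [0.3, 0.1, -2.2]
finger_gap: 0.0272
grip_force: 59.4
```

```bash
python3 - <<'E'
from h import *
o=observe();print(o["time"],o["tcp_pos"],o["contact_force"],o["joint_positions"])
c=read_camera("wrist");np.savez("wrist4.npz",**c);cv2.imwrite("pics/wrist4.png",c["pixels"][:,:,::-1])
E
```

```text
4.8 [ 0.52053173 -0.06578615  0.29696631] [ 0.25716046  0.1402125  -2.20521265] [-3.38663279e-01  1.77100942e-01  1.47973226e+00  2.40873927e-04
  1.48611225e+00  1.22982385e+00]
```

View pics/wrist4.png

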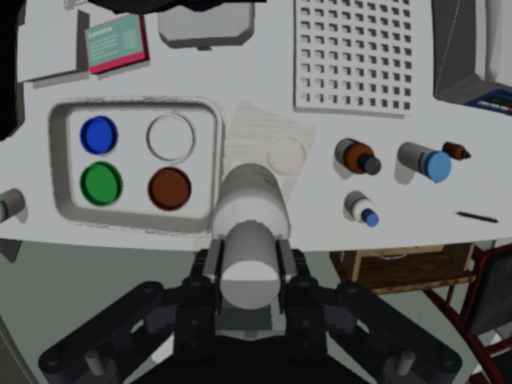

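The bottle hangs straight. The holders are at blue (99,135), white (171,138), green (101,184) and brown (169,189). I'll measure them in this view against the tray estimate.

```bash
python3 - <<'E'
from h import *
w=dict(np.load("wrist4.npz"));t=dict(np.load("top0.npz"))
def blob(c,u,v,h):
    S=np.zeros(c["pixels"].shape[:2],np.uint8)
    S[v-h:v+h,u-h:u+h]=(cv2.cvtColor(c["pixels"],cv2.COLOR_RGB2HSV)[v-h:v+h,u-h:u+h,1]>110)
    k=max(cv2.findContours(S,0,1)[0],key=cv2.contourArea)
    return cv2.fitEllipse(cv2.convexHull(k))[0]
tray=dict(blue=(.5599,.1736),green=(.4801,.1795),white=(.5511,.0540),brown=(.4713,.0598))
W=dict(blue=(99,135,24),green=(101,184,26),brown=(169,189,27));Tp=dict(blue=(183,173,18),green=(180,201,18),brown=(221,204,18))
for n in W:
    a=blob(w,*W[n]);b=blob(t,*Tp[n]);P,e=tri(ray(w,*a,True),ray(t,*b))
    print(n,np.round(a,1),np.round(b,1),"tri",P.round(4),round(e,4),"w@.025",onplane(*ray(w,*a,True),.015).round(4),"t",onplane(*ray(t,*b),.015).round(4),"tray",tray[n])
print("white",onplane(*ray(w,171,138,True),.027).round(4),onplane(*ray(t,224,177),.027).round(4),tray["white"])
E
```

```text
blue [ 98.2 135. ] [183.  172.7] tri [0.5589 0.1736 0.0146] 0.0018 w@.025 [0.5596 0.174  0.015 ] t [0.558 0.173 0.015] tray (0.5599, 0.1736)
green [100.5 183.5] [179.8 200. ] tri [0.4791 0.1799 0.0129] 0.002 w@.025 [0.4804 0.1795 0.015 ] t [0.4782 0.1787 0.015 ] tray (0.4801, 0.1795)
brown [169.2 188.6] [221.3 204.2] tri [0.4694 0.0605 0.0107] 0.0022 w@.025 [0.4712 0.0603 0.015 ] t [0.4685 0.0592 0.015 ] tray (0.4713, 0.0598)
white [0.5504 0.0491 0.027 ] [0.546  0.0528 0.027 ] (0.5511, 0.054)
```

Call:
send_rows([
  {"travel": [0.01, -0.04, 0], "angular": [0, 0, 0]},
  {"travel": [0.03, -0.12, 0], "angular": [0, 0, 0]},
  {"travel": [0.05, -0.2, 0], "angular": [0, 0, 0]},
  {"travel": [0.07, -0.28, 0], "angular": [0, 0, 0]},
  {"travel": [0.09, -0.36, 0], "angular": [0, 0, 0]},
  {"travel": [0.1, -0.4, 0.02], "angular": [0, 0, 0]},
  {"travel": [0.1, -0.4, 0.08], "angular": [0, 0, 0]},
  {"travel": [0.1, -0.4, 0.16], "angular": [0, 0, 0]},
  {"travel": [0.1, -0.4, 0.25], "angular": [0, 0, 0]},
  {"travel": [0.1, -0.4, 0.34], "angular": [0, 0, 0]},
  {"travel": [0.1, -0.4, 0.41], "angular": [0, 0, 0]},
  {"travel": [0.1, -0.4, 0.45], "angular": [0, 0, 0]},
  {"travel": [0.1, -0.4, 0.46], "angular": [0, 0, 0]},
  {"travel": [0.1, -0.4, 0.46], "angular": [0, 0, 0]},
])

```text
time: 6.02
tcp_pos: [0.55, 0.0522, 0.158]
ee_rot: [-0.0, 1.0, -0.0, -0.001]
contact_force: [0.4, -0.8, -2.2]
finger_gap: 0.0272
grip_force: 59.6
```

Call:
send_rows([
  {"travel": [0.002, -0.006, 0.03], "angular": [0, 0, 0]},
  {"travel": [0.002, -0.006, 0.06], "angular": [0, 0, 0]},
  {"travel": [0.002, -0.006, 0.08], "angular": [0, 0, 0]},
  {"travel": [0.002, -0.006, 0.095], "angular": [0, 0, 0]},
  {"travel": [0.002, -0.006, 0.102], "angular": [0, 0, 0]},
  {"travel": [0.002, -0.006, 0.107], "angular": [0, 0, 0]},
  {"travel": [0.002, -0.006, 0.11], "angular": [0, 0, 0]},
  {"travel": [0.002, -0.006, 0.11], "angular": [0, 0, 0]},
  {"travel": [0.002, -0.006, 0.11], "angular": [0, 0, 0]},
])

```text
time: 6.77
tcp_pos: [0.5515, 0.0547, 0.1266]
ee_rot: [0.0, 1.0, 0.0, 0.0]
contact_force: [0.2, -1.1, -1.7]
finger_gap: 0.0271
grip_force: 59.6
```

Call:
send_rows([
  {"travel": [0, 0, 0.004], "angular": [0, 0, 0]},
  {"travel": [0, 0, 0.007], "angular": [0, 0, 0]},
  {"travel": [0, 0, 0.009], "angular": [0, 0, 0]},
  {"travel": [0, 0, 0.009], "angular": [0, 0, 0]},
  {"travel": [0, 0, 0.009], "angular": [0, 0, 0]},
])

```text
time: 7.18
tcp_pos: [0.5513, 0.0547, 0.1236]
ee_rot: [-0.0, 1.0, 0.0, -0.0]
contact_force: [0.3, -0.5, -1.6]
finger_gap: 0.0273
grip_force: 59.6
```

Call:
send_rows([
  {"travel": [0, 0, 0.003], "angular": [0, 0, 0]},
  {"travel": [0, 0, 0.006], "angular": [0, 0, 0]},
  {"travel": [0, 0, 0.006], "angular": [0, 0, 0]},
  {"travel": [0, 0, 0.006], "angular": [0, 0, 0]},
])

```text
time: 7.52
tcp_pos: [0.5518, 0.0546, 0.1228]
ee_rot: [0.0, 1.0, 0.0, 0.001]
contact_force: [-1.3, -0.3, 5.4]
finger_gap: 0.0271
grip_force: 60.6
```

Call:
send_rows([
  {"travel": [0, 0, 0], "angular": [0, 0, 0]},
  {"travel": [0, 0, 0], "angular": [0, 0, 0]},
  {"travel": [0, 0, 0], "angular": [0, 0, 0]},
  {"travel": [0, 0, 0], "angular": [0, 0, 0]},
  {"travel": [0, 0, 0], "angular": [0, 0, 0]},
  {"travel": [0, 0, 0], "angular": [0, 0, 0]},
  {"travel": [0, 0, -0.03], "angular": [0, 0, 0]},
  {"travel": [0, 0, -0.1], "angular": [0, 0, 0]},
  {"travel": [0, 0, -0.2], "angular": [0, 0, 0]},
  {"travel": [0, 0, -0.28], "angular": [0, 0, 0]},
  {"travel": [0, 0, -0.32], "angular": [0, 0, 0]},
  {"travel": [0, 0.04, -0.33], "angular": [0, 0, 0]},
  {"travel": [-0.01, 0.14, -0.33], "angular": [0, 0, 0]},
  {"travel": [-0.02, 0.25, -0.33], "angular": [0, 0, 0]},
  {"travel": [-0.03, 0.37, -0.33], "angular": [0, 0, 0]},
  {"travel": [-0.04, 0.49, -0.33], "angular": [0, 0, 0]},
  {"travel": [-0.05, 0.61, -0.33], "angular": [0, 0, 0]},
  {"travel": [-0.06, 0.73, -0.33], "angular": [0, 0, 0]},
  {"travel": [-0.07, 0.82, -0.33], "angular": [0, 0, 0]},
  {"travel": [-0.078, 0.88, -0.33], "angular": [0, 0, 0]},
], gripper=1)

```text
time: 9.18
tcp_pos: [0.5266, -0.2131, 0.22]
ee_rot: [0.0, 1.0, -0.001, -0.001]
contact_force: [-0.5, 1.6, -0.3]
finger_gap: 0.0855
grip_force: 0.0
```

```bash
python3 - <<'E'
from h import *
o=observe();print(o["time"],o["tcp_pos"],o["joint_positions"].round(2))
c=read_camera("wrist");np.savez("wrist5.npz",**c)
t=read_camera("top");W=cloud(t)
R=W[:, :260].reshape(-1,3);d=np.hypot(R[:,0]-.551,R[:,1]-.054)
q=R[(d<.03)&(R[:,2]>.14)&(R[:,2]<.17)];print("alc",len(q),q.mean(0),cv2.minEnclosingCircle(q[:,:2].astype(np.float32)))
im=np.vstack([c["pixels"],t["pixels"]])[:, :, ::-1];im=np.hstack([c["pixels"],t["pixels"]])[:,:,::-1]
cv2.imwrite("pics/wt5.png",cv2.resize(im,(800,300),interpolation=cv2.INTER_AREA))
E
```

```text
9.1833 [ 0.52661435 -0.21308718  0.21999461] [-0.58  0.3   1.51 -0.    1.34  0.99]
alc 101 [0.55079205 0.05455322 0.15488684] ((0.5521588325500488, 0.055060021579265594), 0.013901816681027412)
```

View pics/wt5.png

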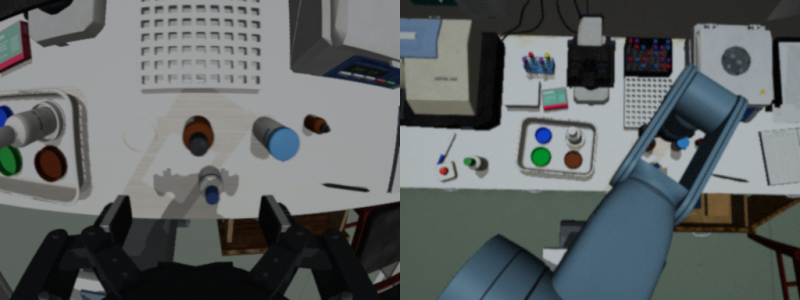

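The alcohol bottle stands in the white holder with its top at 0.155 m, less than 2 mm off centre. The stain cap is centred between the fingers, at about (198,143) in the half-size wrist view. Descending on it.

Call:
send_rows([
  {"travel": [0.004, 0.006, 0.04], "angular": [0, 0, 0]},
  {"travel": [0.004, 0.006, 0.12], "angular": [0, 0, 0]},
  {"travel": [0.004, 0.006, 0.22], "angular": [0, 0, 0]},
  {"travel": [0.004, 0.006, 0.32], "angular": [0, 0, 0]},
  {"travel": [0.004, 0.006, 0.39], "angular": [0, 0, 0]},
  {"travel": [0.004, 0.006, 0.43], "angular": [0, 0, 0]},
  {"travel": [0.004, 0.006, 0.45], "angular": [0, 0, 0]},
  {"travel": [0.004, 0.006, 0.457], "angular": [0, 0, 0]},
  {"travel": [0.004, 0.006, 0.457], "angular": [0, 0, 0]},
])

```text
time: 10.03
tcp_pos: [0.5291, -0.2108, 0.0836]
ee_rot: [-0.0, 1.0, 0.0, -0.0]
contact_force: [-0.6, -0.0, 0.1]
finger_gap: 0.0854
grip_force: 0.0
```

Call:
send_rows([
  {"travel": [-0.003, 0.012, 0.004], "angular": [0, 0, 0]},
  {"travel": [-0.003, 0.012, 0.004], "angular": [0, 0, 0]},
  {"travel": [-0.003, 0.012, 0.004], "angular": [0, 0, 0]},
  {"travel": [-0.003, 0.012, 0.004], "angular": [0, 0, 0]},
  {"travel": [-0.003, 0.012, 0.004], "angular": [0, 0, 0]},
  {"travel": [-0.003, 0.012, 0.004], "angular": [0, 0, 0]},
  {"travel": [-0.003, 0.012, 0.004], "angular": [0, 0, 0]},
  {"travel": [-0.003, 0.012, 0.004], "angular": [0, 0, 0]},
  {"travel": [-0.003, 0.012, 0.004], "angular": [0, 0, 0]},
  {"travel": [-0.003, 0.012, 0.004], "angular": [0, 0, 0]},
  {"travel": [-0.003, 0.012, 0.004], "angular": [0, 0, 0]},
], gripper=-1)

```text
time: 10.95
tcp_pos: [0.5287, -0.2151, 0.0832]
ee_rot: [0.0, 1.0, 0.0, 0.001]
contact_force: [-1.0, -0.4, 4.9]
finger_gap: 0.0223
grip_force: 58.7
```

Call:
send_rows([
  {"travel": [0, 0, -0.03], "angular": [0, 0, 0]},
  {"travel": [0, 0, -0.09], "angular": [0, 0, 0]},
  {"travel": [0, 0, -0.17], "angular": [0, 0, 0]},
  {"travel": [0, 0, -0.26], "angular": [0, 0, 0]},
  {"travel": [-0.01, -0.02, -0.35], "angular": [0, 0, 0]},
  {"travel": [-0.02, -0.06, -0.44], "angular": [0, 0, 0]},
  {"travel": [-0.04, -0.12, -0.51], "angular": [0, 0, 0]},
  {"travel": [-0.06, -0.2, -0.55], "angular": [0, 0, 0]},
  {"travel": [-0.08, -0.28, -0.57], "angular": [0, 0, 0]},
  {"travel": [-0.1, -0.36, -0.57], "angular": [0, 0, 0]},
  {"travel": [-0.12, -0.44, -0.57], "angular": [0, 0, 0]},
  {"travel": [-0.14, -0.52, -0.57], "angular": [0, 0, 0]},
  {"travel": [-0.16, -0.6, -0.57], "angular": [0, 0, 0]},
  {"travel": [-0.18, -0.68, -0.57], "angular": [0, 0, 0]},
  {"travel": [-0.192, -0.76, -0.57], "angular": [0, 0, 0]},
  {"travel": [-0.192, -0.84, -0.57], "angular": [0, 0, 0]},
  {"travel": [-0.192, -0.89, -0.57], "angular": [0, 0, 0]},
  {"travel": [-0.192, -0.917, -0.57], "angular": [0, 0, 0]},
  {"travel": [-0.192, -0.917, -0.57], "angular": [0, 0, 0]},
  {"travel": [-0.192, -0.917, -0.57], "angular": [0, 0, 0]},
])

```text
time: 12.62
tcp_pos: [0.4704, 0.0602, 0.2534]
ee_rot: [0.0, 1.0, 0.001, -0.0]
contact_force: [-0.1, -0.4, -1.8]
finger_gap: 0.0221
grip_force: 59.0
```

Call:
send_rows([
  {"travel": [0.002, 0, 0.04], "angular": [0, 0, 0]},
  {"travel": [0.002, 0, 0.11], "angular": [0, 0, 0]},
  {"travel": [0.002, 0, 0.2], "angular": [0, 0, 0]},
  {"travel": [0.002, 0, 0.29], "angular": [0, 0, 0]},
  {"travel": [0.002, 0, 0.37], "angular": [0, 0, 0]},
  {"travel": [0.002, 0, 0.44], "angular": [0, 0, 0]},
  {"travel": [0.002, 0, 0.49], "angular": [0, 0, 0]},
  {"travel": [0.002, 0, 0.52], "angular": [0, 0, 0]},
  {"travel": [0.002, 0, 0.535], "angular": [0, 0, 0]},
  {"travel": [0.002, 0, 0.54], "angular": [0, 0, 0]},
  {"travel": [0.002, 0, 0.54], "angular": [0, 0, 0]},
  {"travel": [0.002, 0, 0.54], "angular": [0, 0, 0]},
])

```text
time: 13.62
tcp_pos: [0.472, 0.0601, 0.0924]
ee_rot: [0.0, 1.0, -0.0, 0.001]
contact_force: [0.1, 0.6, -1.4]
finger_gap: 0.0223
grip_force: 59.0
```

Call:
send_rows([
  {"travel": [0, 0, 0.004], "angular": [0, 0, 0]},
  {"travel": [0, 0, 0.007], "angular": [0, 0, 0]},
  {"travel": [0, 0, 0.01], "angular": [0, 0, 0]},
  {"travel": [0, 0, 0.013], "angular": [0, 0, 0]},
  {"travel": [0, 0, 0.014], "angular": [0, 0, 0]},
  {"travel": [0, 0, 0.014], "angular": [0, 0, 0]},
  {"travel": [0, 0, 0.014], "angular": [0, 0, 0]},
])

```text
time: 14.2
tcp_pos: [0.4718, 0.0603, 0.0882]
ee_rot: [0.0, 1.0, 0.0, 0.001]
contact_force: [-1.5, -0.1, 5.0]
finger_gap: 0.0227
grip_force: 59.8
```

Call:
send_rows([
  {"travel": [0, 0, 0], "angular": [0, 0, 0]},
  {"travel": [0, 0, 0], "angular": [0, 0, 0]},
  {"travel": [0, 0, 0], "angular": [0, 0, 0]},
  {"travel": [0, 0, 0], "angular": [0, 0, 0]},
  {"travel": [0, 0, 0], "angular": [0, 0, 0]},
  {"travel": [0, 0, 0], "angular": [0, 0, 0]},
  {"travel": [0, 0, -0.03], "angular": [0, 0, 0]},
  {"travel": [0, 0, -0.1], "angular": [0, 0, 0]},
  {"travel": [0, 0, -0.2], "angular": [0, 0, 0]},
  {"travel": [0, 0, -0.28], "angular": [0, 0, 0]},
  {"travel": [0, 0.04, -0.32], "angular": [0, 0, 0]},
  {"travel": [-0.01, 0.13, -0.33], "angular": [0, 0, 0]},
  {"travel": [-0.02, 0.24, -0.33], "angular": [0, 0, 0]},
  {"travel": [-0.03, 0.36, -0.33], "angular": [0, 0, 0]},
  {"travel": [-0.04, 0.48, -0.33], "angular": [0, 0, 0]},
  {"travel": [-0.05, 0.6, -0.33], "angular": [0, 0, 0]},
  {"travel": [-0.06, 0.72, -0.33], "angular": [0, 0, 0]},
  {"travel": [-0.07, 0.83, -0.33], "angular": [0, 0, 0]},
  {"travel": [-0.08, 0.92, -0.33], "angular": [0, 0, 0]},
  {"travel": [-0.083, 0.984, -0.33], "angular": [0, 0, 0]},
], gripper=1)

```text
time: 15.87
tcp_pos: [0.4458, -0.2377, 0.1871]
ee_rot: [0.001, 1.0, -0.001, 0.0]
contact_force: [-0.1, -0.2, -0.6]
finger_gap: 0.0851
grip_force: 0.0
```

```bash
python3 - <<'E'
from h import *
o=observe();print(o["time"],o["tcp_pos"],o["joint_positions"].round(2))
c=read_camera("wrist");np.savez("wrist6.npz",**c)
t=read_camera("top");W=cloud(t)
R=W[:, :260].reshape(-1,3)
for n,x,y,h in(("alc",.551,.054,.155),("stain",.4713,.06,.11)):
    d=np.hypot(R[:,0]-x,R[:,1]-y);q=R[(d<.03)&(abs(R[:,2]-h)<.01)];print(n,len(q),q.mean(0))
P=c["pixels"];m=((P[:,:,2].astype(int)-P[:,:,0]>60)&(P[:,:,2]>80)).astype(np.uint8)
for k in cv2.findContours(m,0,1)[0]:
    if cv2.contourArea(k)>60:
        (u,v),_=cv2.minEnclosingCircle(k);print((u,v),cv2.contourArea(k),onplane(*ray(c,u,v,True),.082).round(4))
cv2.imwrite("pics/w6.png",P[:,:,::-1])
E
```

```text
15.8667 [ 0.44581329 -0.23765534  0.18707193] [-0.71  0.21  1.71 -0.    1.22  0.86]
alc 98 [0.55128829 0.0545798  0.15553103]
stain 65 [0.47145967 0.06027996 0.11039385]
(248.8947296142578, 191.0592041015625) 281.0 [ 0.4477 -0.235   0.082 ]
(356.5, 102.0) 1811.5 [ 0.528  -0.3279  0.082 ]
```

View pics/w6.png

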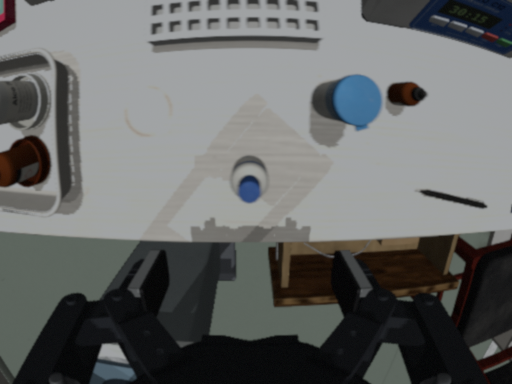

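The stain and alcohol bottles stand well in their holders. The diluent cap at (249,189) measures (0.448,-0.235). Descending on it.

Call:
send_rows([
  {"travel": [0.006, -0.006, 0.04], "angular": [0, 0, 0]},
  {"travel": [0.006, -0.006, 0.12], "angular": [0, 0, 0]},
  {"travel": [0.006, -0.006, 0.22], "angular": [0, 0, 0]},
  {"travel": [0.006, -0.006, 0.3], "angular": [0, 0, 0]},
  {"travel": [0.006, -0.006, 0.36], "angular": [0, 0, 0]},
  {"travel": [0.006, -0.006, 0.395], "angular": [0, 0, 0]},
  {"travel": [0.006, -0.006, 0.408], "angular": [0, 0, 0]},
  {"travel": [0.006, -0.006, 0.41], "angular": [0, 0, 0]},
  {"travel": [0.006, -0.006, 0.41], "angular": [0, 0, 0]},
])

```text
time: 16.72
tcp_pos: [0.4485, -0.2327, 0.0639]
ee_rot: [0.0, 1.0, 0.0, 0.0]
contact_force: [0.2, 0.1, -0.5]
finger_gap: 0.0854
grip_force: 0.0
```

Call:
send_rows([
  {"travel": [-0.002, 0.007, 0], "angular": [0, 0, 0]},
  {"travel": [-0.002, 0.007, 0], "angular": [0, 0, 0]},
  {"travel": [-0.002, 0.007, 0], "angular": [0, 0, 0]},
  {"travel": [-0.002, 0.007, 0], "angular": [0, 0, 0]},
  {"travel": [-0.002, 0.007, 0], "angular": [0, 0, 0]},
  {"travel": [-0.002, 0.007, 0], "angular": [0, 0, 0]},
  {"travel": [-0.002, 0.007, 0], "angular": [0, 0, 0]},
  {"travel": [-0.002, 0.007, 0], "angular": [0, 0, 0]},
  {"travel": [-0.002, 0.007, 0], "angular": [0, 0, 0]},
  {"travel": [-0.002, 0.007, 0], "angular": [0, 0, 0]},
  {"travel": [-0.002, 0.007, 0], "angular": [0, 0, 0]},
], gripper=-1)

```text
time: 17.63
tcp_pos: [0.4478, -0.2355, 0.0638]
ee_rot: [0.0, 1.0, 0.0, 0.0]
contact_force: [-0.6, 0.1, 5.1]
finger_gap: 0.0186
grip_force: 58.6
```

Call:
send_rows([
  {"travel": [0, 0, -0.03], "angular": [0, 0, 0]},
  {"travel": [0, 0, -0.09], "angular": [0, 0, 0]},
  {"travel": [0, 0, -0.17], "angular": [0, 0, 0]},
  {"travel": [0, 0, -0.26], "angular": [0, 0, 0]},
  {"travel": [0.01, -0.02, -0.35], "angular": [0, 0, 0]},
  {"travel": [0.02, -0.06, -0.44], "angular": [0, 0, 0]},
  {"travel": [0.04, -0.12, -0.53], "angular": [0, 0, 0]},
  {"travel": [0.06, -0.2, -0.6], "angular": [0, 0, 0]},
  {"travel": [0.08, -0.28, -0.64], "angular": [0, 0, 0]},
  {"travel": [0.1, -0.36, -0.65], "angular": [0, 0, 0]},
  {"travel": [0.12, -0.44, -0.65], "angular": [0, 0, 0]},
  {"travel": [0.14, -0.52, -0.65], "angular": [0, 0, 0]},
  {"travel": [0.16, -0.6, -0.65], "angular": [0, 0, 0]},
  {"travel": [0.18, -0.68, -0.65], "angular": [0, 0, 0]},
  {"travel": [0.2, -0.76, -0.65], "angular": [0, 0, 0]},
  {"travel": [0.22, -0.84, -0.65], "angular": [0, 0, 0]},
  {"travel": [0.24, -0.9, -0.65], "angular": [0, 0, 0]},
  {"travel": [0.26, -0.94, -0.65], "angular": [0, 0, 0]},
  {"travel": [0.27, -0.96, -0.65], "angular": [0, 0, 0]},
  {"travel": [0.273, -0.964, -0.65], "angular": [0, 0, 0]},
])

```text
time: 19.3
tcp_pos: [0.5296, 0.0548, 0.2582]
ee_rot: [-0.0, 1.0, 0.001, -0.0]
contact_force: [0.2, -0.9, -0.3]
finger_gap: 0.0184
grip_force: 58.8
```

Call:
send_rows([
  {"travel": [0.01, -0.04, 0], "angular": [0, 0, 0]},
  {"travel": [0.03, -0.1, 0], "angular": [0, 0, 0]},
  {"travel": [0.05, -0.18, 0], "angular": [0, 0, 0]},
  {"travel": [0.07, -0.26, 0], "angular": [0, 0, 0]},
  {"travel": [0.09, -0.33, 0], "angular": [0, 0, 0]},
  {"travel": [0.1, -0.38, 0], "angular": [0, 0, 0]},
  {"travel": [0.1, -0.4, 0.02], "angular": [0, 0, 0]},
  {"travel": [0.1, -0.4, 0.08], "angular": [0, 0, 0]},
  {"travel": [0.1, -0.4, 0.16], "angular": [0, 0, 0]},
  {"travel": [0.1, -0.4, 0.24], "angular": [0, 0, 0]},
  {"travel": [0.1, -0.4, 0.32], "angular": [0, 0, 0]},
  {"travel": [0.1, -0.4, 0.38], "angular": [0, 0, 0]},
  {"travel": [0.1, -0.4, 0.42], "angular": [0, 0, 0]},
  {"travel": [0.1, -0.4, 0.43], "angular": [0, 0, 0]},
  {"travel": [0.1, -0.4, 0.43], "angular": [0, 0, 0]},
  {"travel": [0.1, -0.4, 0.43], "angular": [0, 0, 0]},
])

```text
time: 20.63
tcp_pos: [0.5597, 0.1735, 0.1298]
ee_rot: [0.0, 1.0, -0.0, 0.0]
contact_force: [-0.0, 0.3, -1.0]
finger_gap: 0.0186
grip_force: 58.8
```

Call:
send_rows([
  {"travel": [0, 0, 0.03], "angular": [0, 0, 0]},
  {"travel": [0, 0, 0.08], "angular": [0, 0, 0]},
  {"travel": [0, 0, 0.13], "angular": [0, 0, 0]},
  {"travel": [0, 0, 0.165], "angular": [0, 0, 0]},
  {"travel": [0, 0, 0.185], "angular": [0, 0, 0]},
  {"travel": [0, 0, 0.192], "angular": [0, 0, 0]},
  {"travel": [0, 0, 0.196], "angular": [0, 0, 0]},
  {"travel": [0, 0, 0.199], "angular": [0, 0, 0]},
  {"travel": [0, 0, 0.201], "angular": [0, 0, 0]},
  {"travel": [0, 0, 0.201], "angular": [0, 0, 0]},
  {"travel": [0, 0, 0.201], "angular": [0, 0, 0]},
])

```text
time: 21.55
tcp_pos: [0.5597, 0.1741, 0.0695]
ee_rot: [-0.0, 1.0, 0.0, 0.0]
contact_force: [-0.7, -0.6, -0.6]
finger_gap: 0.0186
grip_force: 58.8
```

Call:
send_rows([
  {"travel": [0, 0, 0.002], "angular": [0, 0, 0]},
  {"travel": [0, 0, 0.004], "angular": [0, 0, 0]},
  {"travel": [0, 0, 0.005], "angular": [0, 0, 0]},
  {"travel": [0, 0, 0.005], "angular": [0, 0, 0]},
  {"travel": [0, 0, 0.005], "angular": [0, 0, 0]},
])

```text
time: 21.97
tcp_pos: [0.56, 0.1741, 0.0688]
ee_rot: [-0.0, 1.0, 0.0, 0.001]
contact_force: [-1.0, -0.9, 6.2]
finger_gap: 0.0187
grip_force: 59.6
```

Call:
send_rows([
  {"travel": [0, 0, 0], "angular": [0, 0, 0]},
  {"travel": [0, 0, 0], "angular": [0, 0, 0]},
  {"travel": [0, 0, 0], "angular": [0, 0, 0]},
  {"travel": [0, 0, 0], "angular": [0, 0, 0]},
  {"travel": [0, 0, 0], "angular": [0, 0, 0]},
  {"travel": [0, 0, 0], "angular": [0, 0, 0]},
  {"travel": [0, 0, -0.03], "angular": [0, 0, 0]},
  {"travel": [0, 0, -0.1], "angular": [0, 0, 0]},
  {"travel": [0, 0, -0.2], "angular": [0, 0, 0]},
  {"travel": [0, 0, -0.3], "angular": [0, 0, 0]},
  {"travel": [-0.02, -0.04, -0.4], "angular": [0, 0, 0]},
  {"travel": [-0.06, -0.12, -0.48], "angular": [0, 0, 0]},
  {"travel": [-0.11, -0.22, -0.52], "angular": [0, 0, 0]},
  {"travel": [-0.16, -0.32, -0.52], "angular": [0, 0, 0]},
  {"travel": [-0.21, -0.42, -0.52], "angular": [0, 0, 0]},
  {"travel": [-0.26, -0.52, -0.52], "angular": [0, 0, 0]},
  {"travel": [-0.31, -0.62, -0.52], "angular": [0, 0, 0]},
  {"travel": [-0.35, -0.7, -0.52], "angular": [0, 0, 0]},
  {"travel": [-0.373, -0.743, -0.52], "angular": [0, 0, 0]},
  {"travel": [-0.373, -0.743, -0.52], "angular": [0, 0, 0]},
], gripper=1)

```text
time: 23.63
tcp_pos: [0.4457, 0.3994, 0.224]
ee_rot: [-0.0, 1.0, 0.002, -0.0]
contact_force: [1.3, -1.4, -0.4]
finger_gap: 0.0857
grip_force: 0.0
```

```bash
python3 - <<'E'
from h import *
o=observe();print(o["time"],o["tcp_pos"],o["joint_positions"].round(2))
c=read_camera("wrist");np.savez("wrist7.npz",**c)
P=c["pixels"];H=cv2.cvtColor(P,cv2.COLOR_RGB2HSV);m=((abs(H[:,:,0].astype(int)-60)<15)&(H[:,:,1]>110)&(H[:,:,2]>40)).astype(np.uint8)
for k in cv2.findContours(m,0,1)[0]:
    if cv2.contourArea(k)>60:
        (u,v),_=cv2.minEnclosingCircle(k);print((u,v),cv2.contourArea(k),onplane(*ray(c,u,v,True),.115).round(4))
cv2.imwrite("pics/w7.png",P[:,:,::-1])
E
```

```text
23.6333 [0.44573473 0.39936799 0.22401856] [0.54 0.35 1.43 0.   1.37 2.11]
(252.0, 187.89706420898438) 588.5 [0.4493 0.3995 0.115 ]
(414.906982421875, 145.72093200683594) 2043.5 [0.4928 0.2443 0.115 ]
```

View pics/w7.png

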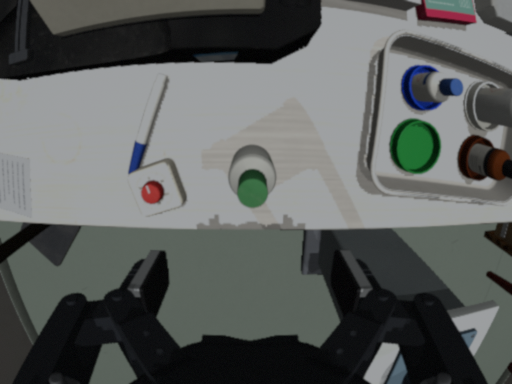

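The three placed bottles stand in their holders. The green cap at (252,188) is centred between the fingers. Descending on it.

Call:
send_rows([
  {"travel": [0.004, 0, 0.04], "angular": [0, 0, 0]},
  {"travel": [0.004, 0, 0.12], "angular": [0, 0, 0]},
  {"travel": [0.004, 0, 0.22], "angular": [0, 0, 0]},
  {"travel": [0.004, 0, 0.31], "angular": [0, 0, 0]},
  {"travel": [0.004, 0, 0.37], "angular": [0, 0, 0]},
  {"travel": [0.004, 0, 0.405], "angular": [0, 0, 0]},
  {"travel": [0.004, 0, 0.418], "angular": [0, 0, 0]},
  {"travel": [0.004, 0, 0.42], "angular": [0, 0, 0]},
  {"travel": [0.004, 0, 0.42], "angular": [0, 0, 0]},
])

```text
time: 24.43
tcp_pos: [0.4498, 0.3968, 0.0985]
ee_rot: [-0.0, 1.0, -0.0, 0.001]
contact_force: [0.6, 0.1, 0.3]
finger_gap: 0.0854
grip_force: 0.0
```

Call:
send_rows([
  {"travel": [-0.004, -0.003, 0.003], "angular": [0, 0, 0]},
  {"travel": [-0.004, -0.003, 0.003], "angular": [0, 0, 0]},
  {"travel": [-0.004, -0.003, 0.003], "angular": [0, 0, 0]},
  {"travel": [-0.004, -0.003, 0.003], "angular": [0, 0, 0]},
  {"travel": [-0.004, -0.003, 0.003], "angular": [0, 0, 0]},
  {"travel": [-0.004, -0.003, 0.003], "angular": [0, 0, 0]},
  {"travel": [-0.004, -0.003, 0.003], "angular": [0, 0, 0]},
  {"travel": [-0.004, -0.003, 0.003], "angular": [0, 0, 0]},
  {"travel": [-0.004, -0.003, 0.003], "angular": [0, 0, 0]},
  {"travel": [-0.004, -0.003, 0.003], "angular": [0, 0, 0]},
  {"travel": [-0.004, -0.003, 0.003], "angular": [0, 0, 0]},
], gripper=-1)

```text
time: 25.35
tcp_pos: [0.4479, 0.3981, 0.0973]
ee_rot: [-0.0, 1.0, 0.0, 0.001]
contact_force: [-0.2, -0.7, 5.2]
finger_gap: 0.0258
grip_force: 58.9
```

Call:
send_rows([
  {"travel": [0, 0, -0.03], "angular": [0, 0, 0]},
  {"travel": [0, 0, -0.09], "angular": [0, 0, 0]},
  {"travel": [0, 0, -0.17], "angular": [0, 0, 0]},
  {"travel": [0, 0, -0.26], "angular": [0, 0, 0]},
  {"travel": [0, 0.02, -0.35], "angular": [0, 0, 0]},
  {"travel": [0.01, 0.06, -0.44], "angular": [0, 0, 0]},
  {"travel": [0.02, 0.12, -0.51], "angular": [0, 0, 0]},
  {"travel": [0.03, 0.19, -0.55], "angular": [0, 0, 0]},
  {"travel": [0.04, 0.26, -0.567], "angular": [0, 0, 0]},
  {"travel": [0.05, 0.33, -0.567], "angular": [0, 0, 0]},
  {"travel": [0.06, 0.4, -0.567], "angular": [0, 0, 0]},
  {"travel": [0.07, 0.47, -0.567], "angular": [0, 0, 0]},
  {"travel": [0.08, 0.54, -0.567], "angular": [0, 0, 0]},
  {"travel": [0.09, 0.61, -0.567], "angular": [0, 0, 0]},
  {"travel": [0.1, 0.67, -0.567], "angular": [0, 0, 0]},
  {"travel": [0.106, 0.71, -0.567], "angular": [0, 0, 0]},
  {"travel": [0.108, 0.728, -0.567], "angular": [0, 0, 0]},
  {"travel": [0.108, 0.728, -0.567], "angular": [0, 0, 0]},
  {"travel": [0.108, 0.728, -0.567], "angular": [0, 0, 0]},
])

```text
time: 26.93
tcp_pos: [0.4798, 0.1799, 0.2667]
ee_rot: [-0.0, 1.0, -0.0, -0.0]
contact_force: [-0.2, -0.1, -0.9]
finger_gap: 0.026
grip_force: 59.0
```

Call:
send_rows([
  {"travel": [0.001, 0, 0.04], "angular": [0, 0, 0]},
  {"travel": [0.001, 0, 0.11], "angular": [0, 0, 0]},
  {"travel": [0.001, 0, 0.2], "angular": [0, 0, 0]},
  {"travel": [0.001, 0, 0.29], "angular": [0, 0, 0]},
  {"travel": [0.001, 0, 0.37], "angular": [0, 0, 0]},
  {"travel": [0.001, 0, 0.44], "angular": [0, 0, 0]},
  {"travel": [0.001, 0, 0.49], "angular": [0, 0, 0]},
  {"travel": [0.001, 0, 0.52], "angular": [0, 0, 0]},
  {"travel": [0.001, 0, 0.535], "angular": [0, 0, 0]},
  {"travel": [0.001, 0, 0.538], "angular": [0, 0, 0]},
  {"travel": [0.001, 0, 0.538], "angular": [0, 0, 0]},
  {"travel": [0.001, 0, 0.538], "angular": [0, 0, 0]},
])

```text
time: 27.93
tcp_pos: [0.481, 0.1798, 0.1063]
ee_rot: [-0.0, 1.0, 0.0, 0.001]
contact_force: [-0.2, -0.2, -1.3]
finger_gap: 0.0258
grip_force: 59.1
```

Call:
send_rows([
  {"travel": [0, 0, 0.004], "angular": [0, 0, 0]},
  {"travel": [0, 0, 0.007], "angular": [0, 0, 0]},
  {"travel": [0, 0, 0.01], "angular": [0, 0, 0]},
  {"travel": [0, 0, 0.013], "angular": [0, 0, 0]},
  {"travel": [0, 0, 0.014], "angular": [0, 0, 0]},
  {"travel": [0, 0, 0.014], "angular": [0, 0, 0]},
  {"travel": [0, 0, 0.014], "angular": [0, 0, 0]},
])

```text
time: 28.52
tcp_pos: [0.4808, 0.1794, 0.1023]
ee_rot: [-0.0, 1.0, 0.0, 0.001]
contact_force: [-2.2, -0.7, 6.9]
finger_gap: 0.026
grip_force: 60.1
```

Contact. Now release, rise, and move back out of the way toward y = 0.

Call:
send_rows([
  {"travel": [0, 0, 0], "angular": [0, 0, 0]},
  {"travel": [0, 0, 0], "angular": [0, 0, 0]},
  {"travel": [0, 0, 0], "angular": [0, 0, 0]},
  {"travel": [0, 0, 0], "angular": [0, 0, 0]},
  {"travel": [0, 0, 0], "angular": [0, 0, 0]},
  {"travel": [0, 0, 0], "angular": [0, 0, 0]},
  {"travel": [0, 0, -0.03], "angular": [0, 0, 0]},
  {"travel": [0, 0, -0.1], "angular": [0, 0, 0]},
  {"travel": [0, 0, -0.2], "angular": [0, 0, 0]},
  {"travel": [0, 0, -0.3], "angular": [0, 0, 0]},
  {"travel": [0, 0, -0.4], "angular": [0, 0, 0]},
  {"travel": [-0.05, 0.02, -0.5], "angular": [0, 0, 0]},
  {"travel": [-0.11, 0.06, -0.55], "angular": [0, 0, 0]},
  {"travel": [-0.17, 0.12, -0.55], "angular": [0, 0, 0]},
  {"travel": [-0.23, 0.18, -0.55], "angular": [0, 0, 0]},
  {"travel": [-0.29, 0.24, -0.55], "angular": [0, 0, 0]},
  {"travel": [-0.35, 0.3, -0.55], "angular": [0, 0, 0]},
  {"travel": [-0.35, 0.34, -0.55], "angular": [0, 0, 0]},
  {"travel": [-0.35, 0.34, -0.55], "angular": [0, 0, 0]},
  {"travel": [-0.35, 0.34, -0.55], "angular": [0, 0, 0]},
], gripper=1)

```text
time: 30.18
tcp_pos: [0.3754, 0.0772, 0.2669]
ee_rot: [-0.0, 1.0, -0.001, 0.001]
contact_force: [0.1, -0.4, -1.0]
finger_gap: 0.0854
grip_force: 0.0
```

```bash
python3 - <<'E'
from h import *
c=read_camera("wrist");t=read_camera("top");W=cloud(t).reshape(-1,3)
for n,x,y,h in(("alc",.551,.054,.155),("stain",.4713,.06,.11),("dil",.5598,.1736,.087),("rinse",.4802,.1795,.13)):
    d=np.hypot(W[:,0]-x,W[:,1]-y);q=W[(d<.022)&(abs(W[:,2]-h)<.008)];print(n,len(q),q.mean(0).round(4) if len(q) else "")
im=np.hstack([c["pixels"],t["pixels"]])[:,:,::-1]
cv2.imwrite("pics/wt8.png",cv2.resize(im,(800,300),interpolation=cv2.INTER_AREA))
E
```

```text
alc 98 [0.5514 0.0548 0.1553]
stain 63 [0.4718 0.0602 0.1106]
dil 48 [0.5593 0.1734 0.0873]
rinse 88 [0.4808 0.1787 0.1304]
```

View pics/wt8.png

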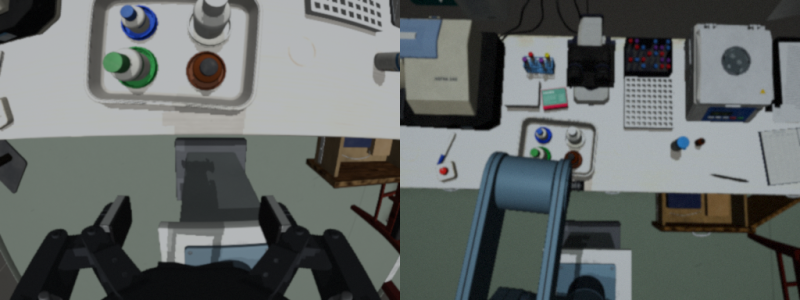

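All four bottles stand upright in their own holders: caps within 1 mm of centre, tops 5 mm above their standing heights. The canister and dropper are where they were, and the arm is clear.

```bash
python3 -c "
from h import *
print(hand_in())"
```

```text
the job is handed in; nothing more can be done
None
```

The job is handed in: all four bottles stand upright in their own colour holders, with caps within about 1 mm of centre, the dropper and canister were left untouched, and it took about 30 s of the 104 s; no verdict came back.

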